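Route the test manifold and open its supply

TASK

The small test manifold is shut off. With one fingertip, push its arrow-tipped selector arm round until it points at the outlet with the threaded fitting standing in it (the other two outlets are closed by low plugs); only then push the supply lever, which lies across the supply pipe, round its quarter turn until it lies in line with the pipe. Only push these arms, do not pinch them, and leave the loose things beside the manifold where they are.

Things in the scene. Friction and masses are not known exactly. Their poses are not given: they have to be found in the camera images.
- manifold: Aluminium base plate fixed to the bench, x = -40 to 135, y = -135 to 220 mm, with a round steel selector housing (top at z = 34 mm), three outlet bosses (42 mm wide, 28 mm high) 110 mm from the selector's axis in the directions -60, 0 and +60 degrees from its +x, and a supply pipe with a brass valve along its +y (pipe axis at z = 20 mm). Origin on the bench below the selector's axis; z up.
- selector (a joint): Hinge of the selector arm about a vertical axis: 0 where the arm points along the manifold's +x, positive counter-clockwise seen from above, stops at -1.35 and +1.35 rad. It stays where it is left; friction about 0.12 N m (some 2 N at 55 mm from the axis), light damping.
- selector_hinge (a point): Point on the selector's axis, 54 mm above the bench, at the arm's mid height.
- selector_aim (a point): Point on the selector arm's centre line, 110 mm from its axis (just beyond the arrow tip, which ends 90 mm from it), 54 mm above the bench; it lies over the axis of the outlet that the arm points at.
- selector_left_pad: Black plastic pad along the selector arm, its left flank (seen from above, facing from the hinge toward its free end), 18 to 70 mm from the axis, then half of the arrow tip (up to 32 mm wide in all); origin on the selector's axis at the bench. The upright flanks span z = 42 to 66 mm above the bench and the arm is 16 mm wide between the hub (34 mm wide) and the arrow tip.
- selector_right_pad: The same pad on the selector arm's right flank; origin on the selector's axis at the bench.
- supply_lever (a joint): Hinge of the supply lever about a vertical axis: 0 = shut, across the pipe along the manifold's -x; grows clockwise seen from above to 1.571 rad = open, in line with the pipe along +y, away from the selector; stops at both. It stays where it is left; friction about 0.12 N m, light damping. It starts at 0 to 0.3.
- lever_hinge (a point): Point on the supply lever's axis, 150 mm from the selector's axis along the manifold's +y, 54 mm above the bench.
- lever_end (a point): Free end of the supply lever, 88 mm from its axis, on its centre line, 54 mm above the bench.
- supply_lever_left_pad: Black plastic pad along the supply lever, on the manifold's +y side when shut, 18 to 88 mm from the axis; origin on the lever's axis at the bench. The lever's upright flanks span z = 42 to 66 mm above the bench and the arm is 16 mm wide; hub 34 mm wide.
- supply_lever_right_pad: The same pad on the lever's other flank, on the manifold's -y side when shut: the flank to push on to open it; origin on the lever's axis at the bench.
- outlet_nipple: Threaded pipe fitting with a hexagon collar, 26x30 mm, 42 mm tall, fixed upright in one of the three outlets, its top 70 mm above the bench; origin at the centre of its underside.
- outlet_plug_1: Round flanged plug, 33 mm wide, 18 mm tall, fixed in an outlet (top 46 mm above the bench); origin at the centre of its underside.
- outlet_plug_2: A like plug in the remaining outlet.
- grease_pot: Loose round pot, 61 mm wide and 61 mm tall, upright to the right of the manifold; origin at the centre of its underside.
- tape_roll: Loose flat roll of tape, 52 mm wide, 16 mm tall, behind the supply valve; origin at the centre of its underside.
- gauge_block: Loose block with two holes, 41x80x30 mm, lying behind the manifold; origin at the centre of its underside.

How it is judged:
By the outcome, as a careful person would: the job done as asked, in the order asked, and still so for the second after the job is handed in, with the robot touching nothing.
It also fails if it takes over 58 s, if anything falls off the work surface, if the arm or the gripper's body presses on something with over 40 N, if the wrist force passes 120 N, or if a joint passes its speed limit or range.

ROBOT

A 6-joint arm with a two-finger parallel gripper is mounted at the origin on a cart in front of the work surface, level with it; the furniture and walls round the work are solid. World frame = base frame: x ahead of the robot, y to its left, z up, the work surface at z = 0. Lengths are in m, angles in degrees, forces in N, time in s.
With the tool pointing down it reaches from about 0.275 to 0.75 m from the base axis. Payload 10.2 kg.
Tool frame: the origin (TCP) lies midway between the tips of the shut fingers; the grasp point (between the pads) lies 19 mm behind it (ctrl.grip_point_offset is the distance from the TCP to the grasp point, in m); z points along the fingers, x is the direction in which the jaws open and shut, and the axes are right-handed (so a half turn about z gives the same grasp; the last joint's range is limited). The gripper opens to 85 mm and grips with 20 to 120 N. Pads are 22 mm wide; open, the fingers measure 114 mm over their backs; the gripper's body (76 mm by 85 mm) begins 54 mm behind the grasp point. The pads swing forward as they close: fully open they stand 13 mm farther back than shut.
Start: joints at [-81.326, 17.928, 85.812, -0, 76.261, -12.8], TCP at [0.192, -0.489, 0.231] pointing down, gripper open.
Joint ranges: [-168.41, 168.41], [-55.51, 124.54], [10.69, 146.95], [-70.63, 250.63], [1, 178], [-165.06, 165.06]. Speed limits (degrees/s): [136.94, 136.94, 172.46, 180, 180, 180].

INTERFACE

Orientations are given as a 3x3 rotation matrix whose columns are the frame's x, y, z axes.
In Python, from station import ctrl gives the robot as it stands.
- The arm moves only by the tool jog_arm, never from a script. Its argument "motion" is a list of rows, each an object with "translation": the shift along the tool's x, y, z in m, a list of three; "dr": the turn, a rotation vector about the tool's x, y, z in degrees, a list of three. A call has 1 to 20 rows; each row shifts and turns the commanded pose from where the row before left it, along the tool's axes as they then stand; what a row does not reach is not made up. A row lasts 1/8 s, in which the tool goes at most 62.5 mm and 10.7 degrees, less where a joint would pass 70% of its speed; a pose out of reach is approached as far as the arm can. A call with a gripper value outside its range is refused whole. "hand" is the closure, from 0 (fully open) to 1 (shut), set as the call begins (left out, the last holds). The fingers move at their own pace and stop on an object; the grip force is fixed at half the most. Time passes only in rows, so rows that do not move let the fingers close. It gives the time, the measured TCP pose, the force and the opening at its end, in the units of the state.
- ctrl.state(): the state, without advancing time (a new reading comes with each control period).
- ctrl.grab_frame(name): name is "scene" or "top" or "wrist"; returns (picture, depth): 480x640x3 uint8, blue, green, red; 480x640 float32, m along the optical axis (not along the pixel's ray), 0 where there is no reading.
- ctrl.get_calibration(name): a dict with "vertical_fov" (degrees; the focal length in pixels is half the picture's height over the tangent of half this angle, whatever the lens; pixels are square), "cx", "cy" (the principal point, pixels), "rvec" (rotation vector, rad) and "tvec" (3), from world to camera coordinates, as OpenCV has them; the wrist camera has in their place "tool_from_camera" (4x4, takes a point from camera to tool coordinates, whose origin is the TCP and whose axes are the tool frame's). Camera axes: x right, y down, z forward; pixel columns grow to the right and rows downward; lengths in m; the calibration is good to about 2 mm. A picture is of the moment at which its call begins: read the wrist's pose just before it. get_calibration takes no time and is no camera call.
- ctrl.close_job(): hands the job in, once; it reports no verdict.
The state is a dict: "time_s": time; "joint_pos": joint angles; "qd": joint speeds; "effort": joint torques, N m; "tool_pos": TCP position; "tcp_rot": TCP orientation; "force": force on the tool from outside, world axes, zero at the start; "wrist_torque": the same for the moment, N m; "width": opening from 0.0 (shut) to 1.0 (fully open).
Only numpy, scipy, OpenCV 4.12 (cv2) and the standard library are available. Lean on these libraries where they do the work, as an engineer would, in place of code of your own. Each camera call takes 0.05 s, during which the arm holds its last target. There are 200 camera calls.

## Working session

There is one attempt and no reset: what is moved stays moved. The work goes in short steps, Python scripts to look and compute and a tool call to move; the robot and the scene stay as the last step left them, time stands still between calls to the robot, and variables do not carry over. Pictures are saved under pics/ and viewed, about 8 in all and at most 12, crops included, and the job is handed in when it is done.

Besides the shell and the picture viewer there is one more tool, called by a JSON object that holds its "fn" and its "kwargs". jog_arm: Moves the arm, as the interface text tells. Its arguments: {"type":"object","properties":{"motion":{"type":"array","items":{"type":"object","properties":{"translation":{"type":"array","items":{"type":"number"}},"dr":{"type":"array","items":{"type":"number"}}}}},"hand":{"type":"number"}},"required":["motion"]}

```bash
mkdir -p pics
python3 - <<'E'
from station import ctrl
import cv2,numpy as np
s=ctrl.state();print(s)
for n in("top","scene"):
    p,d=ctrl.grab_frame(n);cv2.imwrite(f"pics/{n}1.png",p);np.save(f"{n}1.npy",d);c=ctrl.get_calibration(n);print(n,c)
E
```

```text
{'time_s': 0.0, 'joint_pos': array([-8.13256812e+01,  1.79596980e+01,  8.58567132e+01,  7.09022835e-05,
        7.62600199e+01, -1.27999044e+01]), 'qd': array([-0.00218528, -0.07168421,  0.04833762, -0.02645274,  0.0781763 ,
       -0.11646975]), 'effort': array([-8.46345156e-04, -4.12261212e+01, -2.59745765e+01, -2.59525850e-04,
        4.13908157e-03, -5.98839165e-06]), 'tool_pos': array([ 0.1921402 , -0.48828546,  0.23071504]), 'tcp_rot': array([[ 3.66082200e-01, -9.30582497e-01, -1.99998658e-04],
       [-9.30581609e-01, -3.66082134e-01,  1.31889694e-03],
       [-1.30055834e-03, -2.96709621e-04, -9.99999110e-01]]), 'force': array([ 0.40531209,  0.42119666, -0.74734246]), 'wrist_torque': array([-0.02157882,  0.00387069,  0.01472888]), 'width': 1.0014867038264903}
top {'vertical_fov': 52.946489425329105, 'cx': 316.8445772272765, 'cy': 242.0783739179672, 'rvec': array([ 2.15769983, -2.10631625,  0.15999814]), 'tvec': array([0.04173841, 0.63891302, 0.82535304])}
scene {'vertical_fov': 52.60026524400621, 'cx': 322.60004726074584, 'cy': 237.35814767146866, 'rvec': array([ 1.79715578, -0.9016202 ,  0.56410487]), 'tvec': array([-0.33623805,  0.28433036,  0.39713315])}
```

View pics/top1.png

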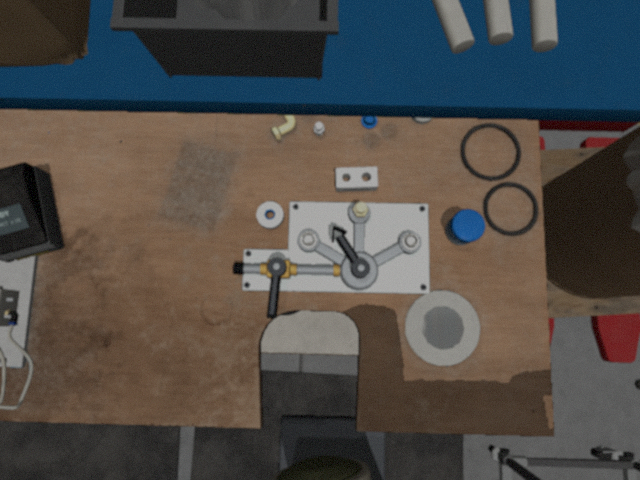

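View pics/scene1.png

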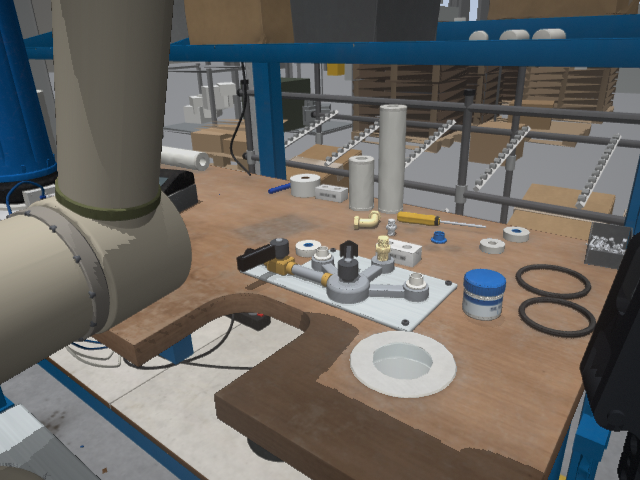

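The top view shows the selector hub at (360,269) with its arrow tip at (333,226), between the left plug (307,240) and the brass nipple in the middle outlet (359,210). The lever hub is at (278,265) and its end at (272,315). The scene view confirms that the tall brass fitting is in the middle outlet.

```bash
cat > h.py <<'E'
import cv2,numpy as np
from station import ctrl
def cam(n):
    c=ctrl.get_calibration(n);f=240/np.tan(np.radians(c["vertical_fov"]/2))
    return f,c["cx"],c["cy"],cv2.Rodrigues(c["rvec"])[0],c["tvec"]
def ray(n,u,v,z):
    f,cx,cy,R,t=cam(n);o=-R.T@t;d=R.T@np.array([(u-cx)/f,(v-cy)/f,1]);return o+d*(z-o[2])/d[2]
def dep(n,D,u,v):
    f,cx,cy,R,t=cam(n);w=D[int(v)-1:int(v)+2,int(u)-1:int(u)+2];z=np.median(w[w>0]) if (w>0).any() else np.nan
    return R.T@(z*np.array([(u-cx)/f,(v-cy)/f,1])-t)
E
python3 - <<'E'
from h import *
np.set_printoptions(precision=4,suppress=True)
p=cv2.imread("pics/top1.png");D=np.load("top1.npy")
for k,u,v,z in [("hub",361,268,.066),("tip",333,226,.066),("nip",360,208,.07),("plugL",307,240,.046),("plugR",409,241,.046),("levhub",278,265,.07),("levend",272,315,.066),("pot",467,226,.061),("tape",270,214,.016),("block",356,178,.03)]:
    print(k,ray("top",u,v,z),dep("top",D,u,v))
S=np.load("scene1.npy")
for k,u,v in [("nip",383,238),("selhub",348,245),("levhub",280,242)]: print("scene",k,dep("scene",S,u,v))
# base plate outline
m=((p.min(2)>150)&(p.max(2).astype(int)-p.min(2)<40)).astype(np.uint8)
m[:190]=0;m[300:]=0
pts=np.argwhere(m[190:300,240:432])
for u,v in [(289,203),(429,204),(428,293),(242,291)]: print("plate",ray("top",u,v,.006))
c=p[180:330,225:445];cv2.imwrite("pics/c1.png",cv2.resize(c,None,fx=3.6,fy=3.6,interpolation=cv2.INTER_CUBIC))
E
```

```text
hub [ 0.5907 -0.0225  0.066 ] [ 0.5902 -0.0222  0.0705]
tip [0.6654 0.0286 0.066 ] [0.6658 0.0286 0.064 ]
nip [ 0.6988 -0.0193  0.07  ] [ 0.6988 -0.0193  0.0697]
plugL [0.6421 0.0753 0.046 ] [0.6443 0.0758 0.0331]
plugR [ 0.6446 -0.1113  0.046 ] [ 0.6469 -0.1138  0.0325]
levhub [0.5921 0.1246 0.07  ] [0.5923 0.1248 0.0676]
levend [0.5044 0.1321 0.066 ] [0.5044 0.1322 0.0652]
pot [ 0.672  -0.2133  0.061 ] [ 0.672  -0.2133  0.061 ]
tape [0.6959 0.1487 0.016 ] [ 0.6997  0.1506 -0.0012]
block [ 0.7667 -0.0141  0.03  ] [ 0.7668 -0.0141  0.0296]
scene nip [ 0.6966 -0.0235  0.0704]
scene selhub [0.6591 0.0258 0.0584]
scene levhub [0.5867 0.1229 0.0666]
plate [0.7208 0.1138 0.006 ]
plate [ 0.7249 -0.1576  0.006 ]
plate [ 0.5531 -0.1536  0.006 ]
plate [0.5483 0.1967 0.006 ]
```

View pics/c1.png

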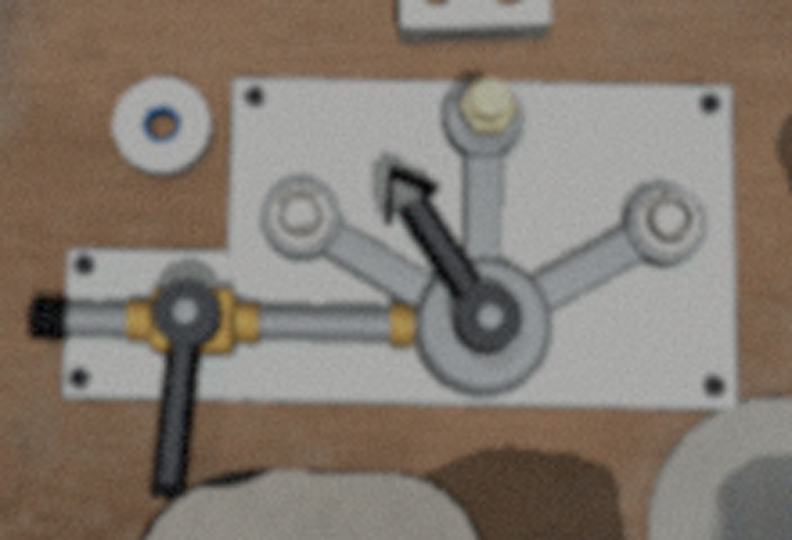

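{"fn": "jog_arm", "kwargs": {"hand": 1, "motion": [{"translation": [0, 0, 0], "dr": [0, 0, -9.8]}, {"translation": [0, 0, 0], "dr": [0, 0, -9.8]}, {"translation": [0, 0, 0], "dr": [0, 0, -9.8]}, {"translation": [0, 0, 0], "dr": [0, 0, -9.8]}, {"translation": [0, 0, 0], "dr": [0, 0, -9.8]}, {"translation": [0, 0, 0], "dr": [0, 0, -9.8]}, {"translation": [0, 0, 0], "dr": [0, 0, -9.8]}]}}

```text
time_s: 0.98
tool_pos: [0.1922, -0.4884, 0.231]
tcp_rot: [[1.0, 0.007, -0.0], [0.007, -1.0, 0.001], [-0.0, -0.001, -1.0]]
force: [0.6, 0.7, 0.1]
width: -0.002
```

{"fn": "jog_arm", "kwargs": {"motion": [{"translation": [0.0246, -0.0313, 0]}, {"translation": [0.0246, -0.0313, 0]}, {"translation": [0.0246, -0.0313, 0]}, {"translation": [0.0246, -0.0313, 0]}, {"translation": [0.0246, -0.0313, 0]}, {"translation": [0.0246, -0.0313, 0]}, {"translation": [0.0246, -0.0313, 0]}, {"translation": [0.0246, -0.0313, 0]}, {"translation": [0.0246, -0.0313, 0]}, {"translation": [0.0246, -0.0313, 0]}, {"translation": [0.0246, -0.0313, 0]}, {"translation": [0.0246, -0.0313, 0]}, {"translation": [0.0246, -0.0313, 0]}, {"translation": [0.0246, -0.0313, 0]}, {"translation": [0.0246, -0.0313, 0]}, {"translation": [0.0246, -0.0313, 0]}, {"translation": [0.0246, -0.0313, 0]}, {"translation": [0.0246, -0.0313, 0]}, {"translation": [0, 0, 0]}, {"translation": [0, 0, 0]}]}}

```text
schema error: expected keys translation, dr
```

{"fn": "jog_arm", "kwargs": {"motion": [{"translation": [0.0246, -0.0313, 0], "dr": [0, 0, 0]}, {"translation": [0.0246, -0.0313, 0], "dr": [0, 0, 0]}, {"translation": [0.0246, -0.0313, 0], "dr": [0, 0, 0]}, {"translation": [0.0246, -0.0313, 0], "dr": [0, 0, 0]}, {"translation": [0.0246, -0.0313, 0], "dr": [0, 0, 0]}, {"translation": [0.0246, -0.0313, 0], "dr": [0, 0, 0]}, {"translation": [0.0246, -0.0313, 0], "dr": [0, 0, 0]}, {"translation": [0.0246, -0.0313, 0], "dr": [0, 0, 0]}, {"translation": [0.0246, -0.0313, 0], "dr": [0, 0, 0]}, {"translation": [0.0246, -0.0313, 0], "dr": [0, 0, 0]}, {"translation": [0.0246, -0.0313, 0], "dr": [0, 0, 0]}, {"translation": [0.0246, -0.0313, 0], "dr": [0, 0, 0]}, {"translation": [0.0246, -0.0313, 0], "dr": [0, 0, 0]}, {"translation": [0.0246, -0.0313, 0], "dr": [0, 0, 0]}, {"translation": [0.0246, -0.0313, 0], "dr": [0, 0, 0]}, {"translation": [0.0246, -0.0313, 0], "dr": [0, 0, 0]}, {"translation": [0.0246, -0.0313, 0], "dr": [0, 0, 0]}, {"translation": [0.0246, -0.0313, 0], "dr": [0, 0, 0]}, {"translation": [0, 0, 0], "dr": [0, 0, 0]}, {"translation": [0, 0, 0], "dr": [0, 0, 0]}]}}

```text
time_s: 3.48
tool_pos: [0.6339, 0.0751, 0.2308]
tcp_rot: [[1.0, 0.001, -0.001], [0.001, -1.0, -0.0], [-0.001, 0.0, -1.0]]
force: [-0.1, -0.9, -0.4]
width: -0.002
```

Run:
```python
from h import *
s=ctrl.state();print(s["time_s"],s["tool_pos"],s["joint_pos"].round(1))
p,d=ctrl.grab_frame("wrist");cv2.imwrite("pics/w1.png",p)
c=ctrl.get_calibration("wrist");f=240/np.tan(np.radians(c["vertical_fov"]/2));T=c["tool_from_camera"];print(T)
for k,u,v in [("z",320,240)]: pass
np.savez("w1.npz",d=d,f=f,cx=c["cx"],cy=c["cy"],T=T,R=s["tcp_rot"],p=s["tool_pos"])
```

```text
3.475 [0.63394296 0.07506628 0.23084516] [-3.7 32.8 63.8 -0.  83.5 -3.8]
[[ 9.99998650e-01  8.27032474e-04  1.41958479e-03  8.96951965e-04]
 [-1.19300103e-03  9.59610661e-01  2.81328909e-01 -7.18903687e-02]
 [-1.12958056e-03 -2.81330223e-01  9.59610353e-01 -1.41928496e-01]
 [ 0.00000000e+00  0.00000000e+00  0.00000000e+00  1.00000000e+00]]
```

View pics/w1.png

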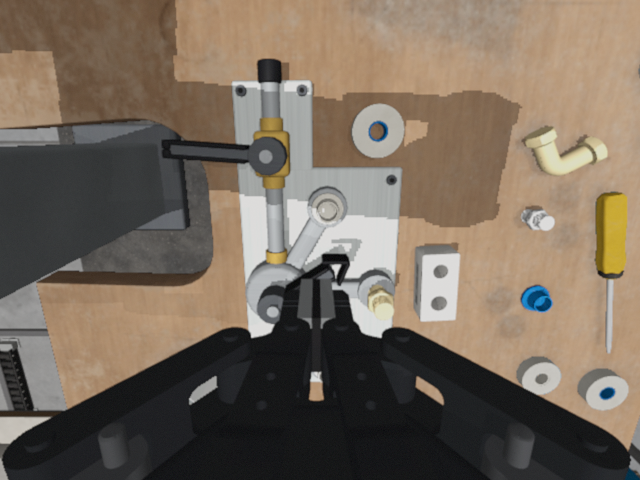

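The wrist view shows the lever hub at (267,155), lever end (166,150), selector hub (271,306), nipple (380,298), left plug (327,210) and arrow by (340,265), with the fingers above.

```bash
cat >> h.py <<'E'
def wray(w,u,v,z):
    R=w["R"]@w["T"][:3,:3];o=w["R"]@w["T"][:3,3]+w["p"];d=R@np.array([(u-w["cx"])/w["f"],(v-w["cy"])/w["f"],1]);return o+d*(z-o[2])/d[2]
E
python3 - <<'E'
from h import *
np.set_printoptions(precision=4,suppress=True)
w=np.load("w1.npz")
for k,u,v,z in [("levhub",267,155,.068),("levend",165,149,.066),("selhub",271,305,.07),("nip",382,302,.07),("plug",327,209,.046)]: print(k,wray(w,u,v,z),w["d"][v,u])
E
```

```text
levhub [0.5925 0.1298 0.068 ] 0.29500428
levend [0.5038 0.1345 0.066 ] 0.2992407
selhub [ 0.5913 -0.0135  0.07  ] 0.33956537
nip [ 0.7  -0.01  0.07] 0.33685386
plug [0.6459 0.0774 0.046 ] 0.34675455
```

{"fn": "jog_arm", "kwargs": {"motion": [{"translation": [-0.004, 0, 0.03], "dr": [0, 0, 0]}, {"translation": [-0.004, 0, 0.03], "dr": [0, 0, 0]}, {"translation": [0, 0, 0.03], "dr": [0, 0, 0]}, {"translation": [0, 0, 0.03], "dr": [0, 0, 0]}, {"translation": [0, 0, 0.03], "dr": [0, 0, 0]}, {"translation": [0, 0, 0.017], "dr": [0, 0, 0]}, {"translation": [0, 0, 0.01], "dr": [0, 0, 0]}, {"translation": [0, 0, 0], "dr": [0, 0, 0]}, {"translation": [0, 0, 0], "dr": [0, 0, 0]}]}}

```text
time_s: 4.65
tool_pos: [0.6268, 0.0753, 0.0554]
tcp_rot: [[1.0, 0.001, 0.002], [0.001, -1.0, -0.0], [0.002, 0.0, -1.0]]
force: [0.9, -0.2, 0.7]
width: -0.001
```

{"fn": "jog_arm", "kwargs": {"motion": [{"translation": [0, 0.007, 0], "dr": [0, 0, 0]}, {"translation": [0, 0.007, 0], "dr": [0, 0, 0]}, {"translation": [0, 0.007, 0], "dr": [0, 0, 0]}, {"translation": [0, 0.007, 0], "dr": [0, 0, 0]}, {"translation": [0, 0.007, 0], "dr": [0, 0, 0]}, {"translation": [0, 0.007, 0], "dr": [0, 0, 0]}, {"translation": [0, 0.007, 0], "dr": [0, 0, 0]}, {"translation": [0, 0.007, 0], "dr": [0, 0, 0]}, {"translation": [0, 0.007, 0], "dr": [0, 0, 0]}, {"translation": [0, 0.007, 0], "dr": [0, 0, 0]}, {"translation": [0, 0, 0], "dr": [0, 0, 0]}, {"translation": [0, 0, 0], "dr": [0, 0, 0]}]}}

```text
time_s: 6.15
tool_pos: [0.6261, 0.005, 0.0542]
tcp_rot: [[1.0, 0.001, -0.001], [0.001, -1.0, -0.001], [-0.001, 0.001, -1.0]]
force: [0.0, 0.7, -0.4]
width: -0.0
```

Run:
```python
from h import *
s=ctrl.state();print(s["time_s"],s["tool_pos"],s["force"])
p,d=ctrl.grab_frame("top");np.save("top2.npy",d);cv2.imwrite("pics/t2f.png",p)
q,_=ctrl.grab_frame("wrist");a=cv2.resize(p[180:330,225:445],(550,375),interpolation=cv2.INTER_CUBIC)
cv2.imwrite("pics/t2.png",np.vstack([a,cv2.resize(q[150:480,120:460],(550,534))[:220]]))
```

```text
6.15 [0.6261256  0.00497947 0.05416106] [ 0.01742836  0.66974208 -0.36231394]
```

View pics/t2.png

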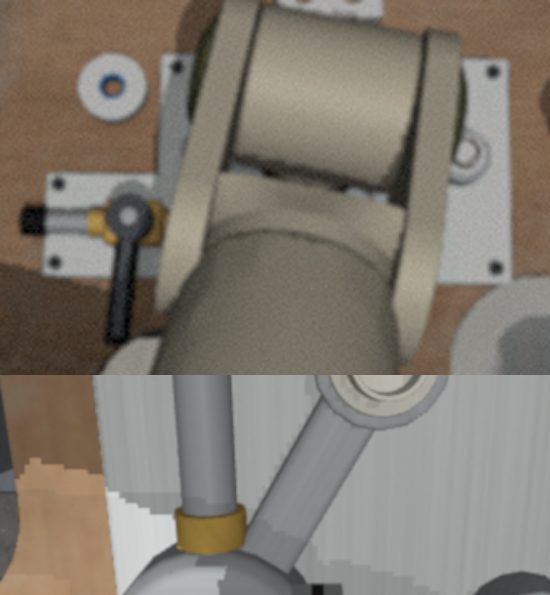

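The arm hides the selector in the top view, and the wrist camera sees only the boss and pipe. I'll back off, raise the tool and look from the -y side.

{"fn": "jog_arm", "kwargs": {"motion": [{"translation": [0, -0.006, 0], "dr": [0, 0, 0]}, {"translation": [0, -0.004, -0.03], "dr": [0, 0, 0]}, {"translation": [0, 0, -0.05], "dr": [0, 0, 0]}, {"translation": [0, 0.01, -0.05], "dr": [0, 0, 0]}, {"translation": [0, 0.04, -0.03], "dr": [0, 0, 0]}, {"translation": [0, 0.04, 0], "dr": [0, 0, 0]}, {"translation": [0, 0.03, 0], "dr": [0, 0, 0]}, {"translation": [0, 0, 0], "dr": [0, 0, 0]}, {"translation": [0, 0, 0], "dr": [0, 0, 0]}, {"translation": [0, 0, 0], "dr": [0, 0, 0]}]}}

```text
time_s: 7.5
tool_pos: [0.6266, -0.1034, 0.2144]
tcp_rot: [[1.0, 0.003, -0.0], [0.003, -1.0, 0.0], [-0.0, -0.0, -1.0]]
force: [-0.8, 0.4, -0.1]
width: 0.002
```

```bash
cat > look.py <<'E'
import sys
from h import *
def snap(n):
    s=ctrl.state();print(s["time_s"],s["tool_pos"])
    p,d=ctrl.grab_frame("wrist");cv2.imwrite(f"pics/{n}.png",p)
    c=ctrl.get_calibration("wrist");f=240/np.tan(np.radians(c["vertical_fov"]/2))
    np.savez(n+".npz",d=d,f=f,cx=c["cx"],cy=c["cy"],T=c["tool_from_camera"],R=s["tcp_rot"],p=s["tool_pos"])
snap(sys.argv[1])
E
python3 look.py w2
```

```text
7.5 [ 0.62656388 -0.10339438  0.21435952]
```

View pics/w2.png

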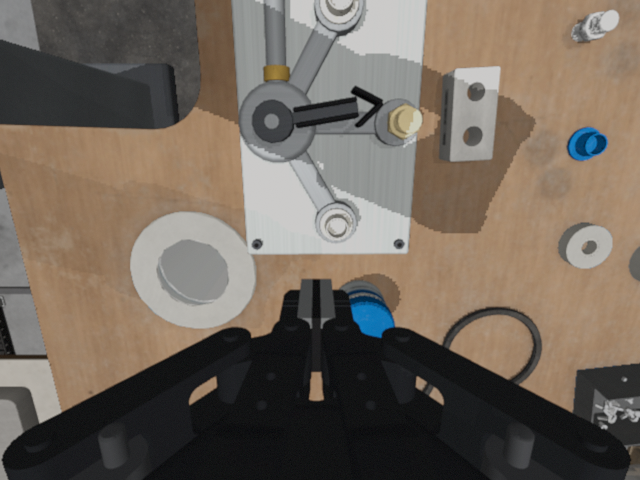

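The selector hub is now at (271,121) and the arrow tip at (382,104). The nipple top is at (405,121), so the arm is a few degrees short.

Run:
```python
from h import *
np.set_printoptions(precision=4,suppress=True)
w=np.load("w2.npz")
P={k:wray(w,u,v,z) for k,u,v,z in [("hub",271,121,.07),("tip",382,104,.066),("nip",405,121,.07),("plugL",339,6,.046),("plugR",338,223,.046),("mid0",297,116,.066),("mid1",355,108,.066)]}
for k in P: d=P[k]-P["hub"];print(k,P[k],np.hypot(*d[:2]),np.degrees(np.arctan2(d[1],d[0])))
d=P["mid1"]-P["mid0"];print(np.degrees(np.arctan2(d[1],d[0])))
d=P["plugL"]-P["plugR"];print("yaw",np.degrees(np.arctan2(-d[0],d[1])))
```

```text
hub [ 0.5919 -0.0213  0.07  ] 0.0 0.0
tip [ 0.68  -0.008  0.066] 0.08911481368450982 8.593751746480251
nip [ 0.6983 -0.0209  0.07  ] 0.10639146904176894 0.22501693813976098
plugL [0.6455 0.066  0.046 ] 0.10242589363737502 58.466683058647575
plugR [ 0.6486 -0.1108  0.046 ] 0.10588989174047073 -57.63978750485007
mid0 [ 0.6124 -0.0173  0.066 ] 0.02086788466998618 11.138779905541433
mid1 [ 0.6587 -0.0111  0.066 ] 0.0675471487450582 8.723011667623382
7.643922970600511
yaw 1.0075394199267853
```

{"fn": "jog_arm", "kwargs": {"motion": [{"translation": [0, -0.04, 0], "dr": [0, 0, 0]}, {"translation": [0, -0.04, 0], "dr": [0, 0, 0]}, {"translation": [0, -0.04, 0.03], "dr": [0, 0, 0]}, {"translation": [0, 0, 0.05], "dr": [0, 0, 0]}, {"translation": [0, 0, 0.05], "dr": [0, 0, 0]}, {"translation": [0, 0, 0.03], "dr": [0, 0, 0]}, {"translation": [0, 0, 0], "dr": [0, 0, 0]}, {"translation": [0, 0.006, 0], "dr": [0, 0, 0]}, {"translation": [0, 0.005, 0], "dr": [0, 0, 0]}, {"translation": [0, 0.003, 0], "dr": [0, 0, 0]}, {"translation": [0, 0.002, 0], "dr": [0, 0, 0]}, {"translation": [0, 0, 0], "dr": [0, 0, 0]}, {"translation": [0, 0, 0], "dr": [0, 0, 0]}, {"translation": [0, 0, 0], "dr": [0, 0, 0]}]}}

```text
time_s: 9.3
tool_pos: [0.6261, -0.0007, 0.0541]
tcp_rot: [[1.0, 0.001, -0.001], [0.001, -1.0, -0.0], [-0.001, 0.0, -1.0]]
force: [-0.3, 0.9, 0.1]
width: -0.003
```

{"fn": "jog_arm", "kwargs": {"motion": [{"translation": [0, -0.006, 0], "dr": [0, 0, 0]}, {"translation": [0, -0.004, -0.03], "dr": [0, 0, 0]}, {"translation": [0, 0, -0.05], "dr": [0, 0, 0]}, {"translation": [0, 0.01, -0.05], "dr": [0, 0, 0]}, {"translation": [0, 0.04, -0.03], "dr": [0, 0, 0]}, {"translation": [0, 0.04, 0], "dr": [0, 0, 0]}, {"translation": [0, 0.03, 0], "dr": [0, 0, 0]}, {"translation": [0, 0, 0], "dr": [0, 0, 0]}, {"translation": [0, 0, 0], "dr": [0, 0, 0]}, {"translation": [0, 0, 0], "dr": [0, 0, 0]}]}}

```text
time_s: 10.55
tool_pos: [0.6266, -0.1095, 0.2143]
tcp_rot: [[1.0, 0.003, -0.0], [0.003, -1.0, 0.0], [-0.0, -0.0, -1.0]]
force: [0.0, -0.2, 0.8]
width: -0.0
```

```bash
python3 look.py w3; python3 -c "
import cv2;p=cv2.imread('pics/w3.png');cv2.imwrite('pics/w3c.png',cv2.resize(p[40:250,220:450],None,fx=2.8,fy=2.8,interpolation=cv2.INTER_CUBIC))"
```

```text
10.55 [ 0.62656125 -0.10946067  0.214331  ]
```

View pics/w3c.png

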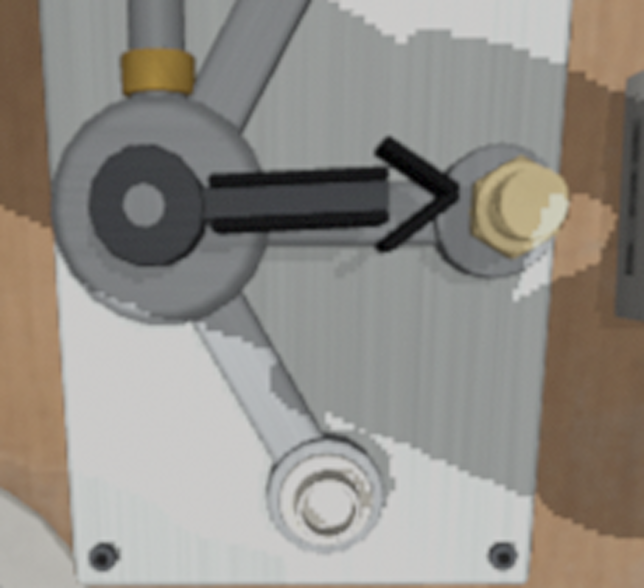

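The crop shows the arrow tip at (383.6,108.6), the hub at (272.5,113) and the nipple at (408.5,112.5) in full-image pixels. The arm is about 2° short.

Run:
```python
from h import *
np.set_printoptions(precision=4,suppress=True)
w=np.load("w3.npz")
f=lambda x,y:(220+x/2.8-.3,40+y/2.8-.3)
P={k:wray(w,*f(x,y),z) for k,x,y,z in [("hub",145,205,.07),("tip",459,192,.066),("nip",528,204,.07),("plugR",328,502,.046),("L0",212,181,.066),("L1",386,174,.066),("R0",215,226,.066),("R1",386,217,.066),("bl",382,143,.066),("br",385,246,.066)]}
for k in P: d=P[k]-P["hub"];print(k,P[k],np.hypot(*d[:2]),np.degrees(np.arctan2(d[1],d[0])))
for a,b in [("L0","L1"),("R0","R1")]:
  d=P[b]-P[a];print(np.degrees(np.arctan2(d[1],d[0])))
m=(P["bl"]+P["br"])/2-P["hub"];print("mid barbs",np.degrees(np.arctan2(m[1],m[0])))
```

```text
hub [ 0.5925 -0.0213  0.07  ] 0.0 0.0
tip [ 0.6815 -0.0173  0.066 ] 0.08909885138232608 2.6158266563995527
nip [ 0.7004 -0.0206  0.07  ] 0.10789158925735022 0.36345848949020165
plugR [ 0.6474 -0.113   0.046 ] 0.10683954140289954 -59.06819583398579
L0 [ 0.6112 -0.0146  0.066 ] 0.01990372563698405 19.754559535189607
L1 [ 0.6605 -0.0125  0.066 ] 0.06860343876579439 7.351501919989764
R0 [ 0.6119 -0.0267  0.066 ] 0.02016987971949639 -15.494220515749156
R1 [ 0.661  -0.0241  0.066 ] 0.068533490714526 -2.300211055439869
bl [ 0.6591 -0.0044  0.066 ] 0.06872098122033546 14.251760640228765
br [ 0.661 -0.032  0.066] 0.06931940232594537 -8.865955160475124
2.3818557295015172
3.0785574168351038
mid barbs 2.642102712007094
```

{"fn": "jog_arm", "kwargs": {"motion": [{"translation": [0, -0.04, 0], "dr": [0, 0, 0]}, {"translation": [0, -0.04, 0], "dr": [0, 0, 0]}, {"translation": [0, -0.04, 0.03], "dr": [0, 0, 0]}, {"translation": [0, 0, 0.05], "dr": [0, 0, 0]}, {"translation": [0, 0, 0.05], "dr": [0, 0, 0]}, {"translation": [0, 0, 0.03], "dr": [0, 0, 0]}, {"translation": [0, 0, 0], "dr": [0, 0, 0]}, {"translation": [0, 0.005, 0], "dr": [0, 0, 0]}, {"translation": [0, 0.004, 0], "dr": [0, 0, 0]}, {"translation": [0, 0.0016, 0], "dr": [0, 0, 0]}, {"translation": [0, 0.001, 0], "dr": [0, 0, 0]}, {"translation": [0, 0, 0], "dr": [0, 0, 0]}, {"translation": [0, 0, 0], "dr": [0, 0, 0]}, {"translation": [0, 0, 0], "dr": [0, 0, 0]}]}}

```text
time_s: 12.35
tool_pos: [0.6263, -0.0021, 0.0543]
tcp_rot: [[1.0, 0.001, -0.0], [0.001, -1.0, 0.0], [-0.0, -0.0, -1.0]]
force: [-0.7, 3.2, 1.9]
width: -0.0
```

{"fn": "jog_arm", "kwargs": {"motion": [{"translation": [0, -0.006, 0], "dr": [0, 0, 0]}, {"translation": [0, -0.004, -0.03], "dr": [0, 0, 0]}, {"translation": [0, 0, -0.05], "dr": [0, 0, 0]}, {"translation": [0, 0.01, -0.05], "dr": [0, 0, 0]}, {"translation": [0, 0.04, -0.03], "dr": [0, 0, 0]}, {"translation": [0, 0.04, 0], "dr": [0, 0, 0]}, {"translation": [0, 0.03, 0], "dr": [0, 0, 0]}, {"translation": [0, 0, 0], "dr": [0, 0, 0]}, {"translation": [0, 0, 0], "dr": [0, 0, 0]}, {"translation": [0, 0, 0], "dr": [0, 0, 0]}]}}

```text
time_s: 13.6
tool_pos: [0.6265, -0.1111, 0.2143]
tcp_rot: [[1.0, 0.003, -0.0], [0.003, -1.0, 0.0], [-0.0, -0.0, -1.0]]
force: [0.5, -0.6, 0.2]
width: -0.001
```

```bash
python3 look.py w4; python3 -c "
import cv2;p=cv2.imread('pics/w4.png');cv2.imwrite('pics/w4c.png',cv2.resize(p[40:250,220:450],None,fx=2.8,fy=2.8,interpolation=cv2.INTER_CUBIC))"
```

```text
13.6 [ 0.62652157 -0.11109376  0.21427388]
```

View pics/w4c.png

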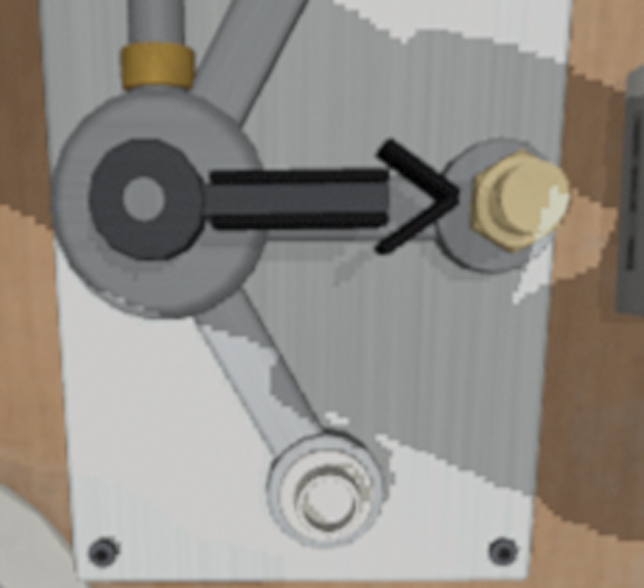

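The arrow tip at (459,196), hub (145,199) and nipple (528,199) are now in line within about 0.3°, so the selector is set. Next is the supply lever.

{"fn": "jog_arm", "kwargs": {"motion": [{"translation": [-0.018, -0.0405, 0], "dr": [0, 0, 0]}, {"translation": [-0.018, -0.0405, 0], "dr": [0, 0, 0]}, {"translation": [-0.018, -0.0405, 0], "dr": [0, 0, 0]}, {"translation": [-0.018, -0.0405, 0], "dr": [0, 0, 0]}, {"translation": [-0.018, -0.0405, 0], "dr": [0, 0, 0]}, {"translation": [0, 0, 0.04], "dr": [0, 0, 0]}, {"translation": [0, 0, 0.05], "dr": [0, 0, 0]}, {"translation": [0, 0, 0.05], "dr": [0, 0, 0]}, {"translation": [0, 0, 0.02], "dr": [0, 0, 0]}, {"translation": [0, 0, 0], "dr": [0, 0, 0]}, {"translation": [0, 0, 0], "dr": [0, 0, 0]}]}}

```text
time_s: 15.02
tool_pos: [0.5369, 0.0904, 0.0555]
tcp_rot: [[1.0, 0.002, 0.002], [0.002, -1.0, -0.0], [0.002, 0.0, -1.0]]
force: [-0.1, 0.1, 0.5]
width: 0.002
```

Approach, then an arc about the lever hinge, stopping at 75° to check force and pose.

{"fn": "jog_arm", "kwargs": {"motion": [{"translation": [0, -0.009, 0], "dr": [0, 0, 0]}, {"translation": [0, -0.009, 0], "dr": [0, 0, 0]}, {"translation": [-0.0021, -0.0074, 0], "dr": [0, 0, 7.5]}, {"translation": [-0.0021, -0.0074, 0], "dr": [0, 0, 7.5]}, {"translation": [-0.0021, -0.0074, 0], "dr": [0, 0, 7.5]}, {"translation": [-0.0021, -0.0074, 0], "dr": [0, 0, 7.5]}, {"translation": [-0.0021, -0.0074, 0], "dr": [0, 0, 7.5]}, {"translation": [-0.0021, -0.0074, 0], "dr": [0, 0, 7.5]}, {"translation": [-0.0021, -0.0074, 0], "dr": [0, 0, 7.5]}, {"translation": [-0.0021, -0.0074, 0], "dr": [0, 0, 7.5]}, {"translation": [-0.0021, -0.0074, 0], "dr": [0, 0, 7.5]}, {"translation": [-0.0021, -0.0074, 0], "dr": [0, 0, 7.5]}, {"translation": [0, 0, 0], "dr": [0, 0, 0]}, {"translation": [0, 0, 0], "dr": [0, 0, 0]}]}}

```text
time_s: 16.77
tool_pos: [0.558, 0.1766, 0.0544]
tcp_rot: [[0.263, -0.965, 0.0], [-0.965, -0.263, 0.0], [-0.0, -0.0, -1.0]]
force: [0.1, 0.8, 0.4]
width: -0.0
```

{"fn": "jog_arm", "kwargs": {"motion": [{"translation": [-0.0021, -0.0074, 0], "dr": [0, 0, 7.5]}, {"translation": [-0.0021, -0.0074, 0], "dr": [0, 0, 7.5]}, {"translation": [0, 0, 0], "dr": [0, 0, 0]}, {"translation": [0, 0, 0], "dr": [0, 0, 0]}]}}

```text
time_s: 17.27
tool_pos: [0.5706, 0.1833, 0.0541]
tcp_rot: [[0.003, -1.0, -0.003], [-1.0, -0.003, -0.0], [0.0, 0.003, -1.0]]
force: [-5.2, -0.7, 2.0]
width: 0.002
```

{"fn": "jog_arm", "kwargs": {"motion": [{"translation": [0, -0.001, 0], "dr": [0, 0, 0]}, {"translation": [0, -0.001, 0], "dr": [0, 0, 0]}, {"translation": [0, 0, 0], "dr": [0, 0, 0]}]}}

```text
time_s: 17.65
tool_pos: [0.5707, 0.1833, 0.054]
tcp_rot: [[0.004, -1.0, -0.008], [-1.0, -0.004, -0.001], [0.001, 0.008, -1.0]]
force: [-14.3, -2.2, 9.3]
width: 0.003
```

The force rose to 14 N with no motion, so the lever is at its stop. I'll back off and look at everything.

{"fn": "jog_arm", "kwargs": {"motion": [{"translation": [0, 0.005, 0], "dr": [0, 0, 0]}, {"translation": [0, 0.008, 0], "dr": [0, 0, 0]}, {"translation": [0, 0, -0.04], "dr": [0, 0, 0]}, {"translation": [0, 0, -0.05], "dr": [0, 0, 0]}, {"translation": [0, 0, -0.05], "dr": [0, 0, 0]}, {"translation": [0.03, 0.02, -0.05], "dr": [0, 0, 0]}, {"translation": [0.03, 0.02, -0.02], "dr": [0, 0, 0]}, {"translation": [0.03, 0.02, 0], "dr": [0, 0, 0]}, {"translation": [0, 0, 0], "dr": [0, 0, 0]}, {"translation": [0, 0, 0], "dr": [0, 0, 0]}, {"translation": [0, 0, 0], "dr": [0, 0, 0]}]}}

```text
time_s: 19.02
tool_pos: [0.5011, 0.0938, 0.264]
tcp_rot: [[0.002, -1.0, -0.0], [-1.0, -0.002, 0.0], [-0.0, 0.0, -1.0]]
force: [-0.5, -0.3, -0.5]
width: -0.003
```

```bash
python3 look.py w5
```

```text
19.025 [0.50111752 0.09383551 0.26401988]
```

View pics/w5.png

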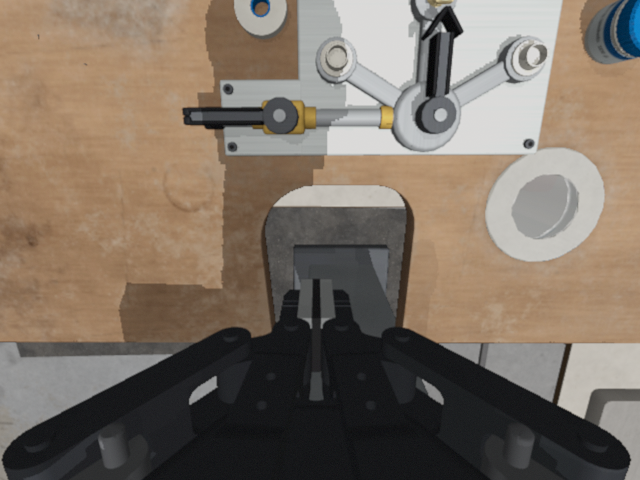

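The lever lies from its hub at (280,115) to its end at (185,116), in line with the pipe. The selector arm runs from (437,115) to its tip at (446,9), toward the nipple.

Run:
```python
from h import *
np.set_printoptions(precision=4,suppress=True)
w=np.load("w5.npz")
P={k:wray(w,u,v,z) for k,u,v,z in [("levhub",280,115,.068),("levend",184,116,.066),("selhub",437,115,.07),("tip",446,9,.066),("sc1",233,147,.006),("sc2",529,144,.006),("plugL",337,58,.04),("plugR",526,58,.04)]}
A=lambda a,b:np.degrees(np.arctan2(*(P[b]-P[a])[1::-1]))
for k in P:print(k,P[k])
print("lever",A("levhub","levend"),"pipe",A("selhub","levhub"),"screws",A("sc2","sc1"),"plugs",A("plugR","plugL"),"sel",A("selhub","tip"))
print(np.linalg.norm(P["levhub"]-P["selhub"]),np.linalg.norm(P["levend"]-P["levhub"]))
```

```text
levhub [0.5912 0.1279 0.068 ]
levend [0.5901 0.2183 0.066 ]
selhub [ 0.5916 -0.0178  0.07  ]
tip [ 0.6787 -0.0181  0.066 ]
sc1 [0.5601 0.1882 0.006 ]
sc2 [ 0.5645 -0.1463  0.006 ]
plugL [0.645  0.0742 0.04  ]
plugR [ 0.6456 -0.1086  0.04  ]
lever 90.69298707519322 pipe 90.15576828817416 screws 90.75945946205171 plugs 90.19754600393912 sel -0.1500378424772479
0.1457809004992021 0.09038742530619752
```

```bash
python3 -c "
from station import ctrl
print(ctrl.close_job())"
```

```text
the job is handed in; nothing more can be done
None
```

The selector arm points at the outlet with the threaded fitting, and the supply lever is open against its stop. I handed the job in at about 19 s, with the arm clear of everything.

- **Selector:** I pushed it clockwise with the shut fingertips in three nudges, looking after each one. It ended within about 1° of the threaded fitting. The last two views put the arm at roughly +0.6° and −0.15°, against a manifold turn of 0.2° to 0.8°.
- **Supply lever:** I pushed it through its quarter turn only after the selector was set. At the stop the force rose to about 14 N with no further motion. The final view shows it at 90.7°, against 90.2° to 90.8° for the pipe and plate.
- **Loose things:** The planned path stayed clear of the pot, tape roll and gauge block. I did not measure their positions again at the end.
- **Disagreement:** My measured distance between the two hubs came out 3 to 7 mm short of the stated 150 mm. That is pixel-reading error at the hub tops, and it did not affect the result.

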